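Lock the bayonet window ring onto the heated sample cell

TASK

Close the sample cell in the grey insulated box: take the eight-sided steel window ring from the bench, set it over the copper neck, feel for the slots with its two lugs, press it gently down against the sprung plunger and turn it clockwise just under a quarter turn until it clicks up into its locked seat, then let go. Never force it: press no harder than the spring asks and stop turning when the stop is felt. Leave everything else on the bench where it is.

Things in the scene. Friction and masses are not known exactly. Their poses are not given: they have to be found in the camera images.
- ring: The bayonet window ring: an eight-sided steel collar, 56 mm across flats (each 23 mm wide, facing the ring's x, y and diagonals), 36 mm high, 0.15 to 0.3 kg, standing open side down; its top is a plate with a round glass window. Origin: centre of its underside, z up. Inside, 48.4 mm across flats, free 22 mm up to the plate. Half a turn about z gives the same ring.
- ring_lug (a point): Middle of the underside of one of the ring's two lugs. The lugs point inward at the ring's +x and -x: 10 mm wide, 19 to 24 mm from the axis, 4 to 10 mm above the ring's underside. On the ring's top a raised steel rib, 10 x 6 mm and 4 mm high, stands over each lug.
- foam_box: The grey foam box, 240 (its x) x 200 x 150 mm, fixed on the bench; origin: centre of its underside. The cell's copper neck stands up from the centre of its top. The neck can be set by hand in the foam, so its slots point up to 35 degrees to either side of their nominal direction: find them by eye or by feel. It does not turn with the ring.
- bore (a point): Foot of the copper neck: on its axis, level with the box top (150 mm above the bench), axes as the box. Heights above it: shoulder 56 mm wide at 21 mm; steel flange 46 mm wide at 34 to 42 mm, cut by two opposite slots, nominally 80 degrees counter-clockwise (from above) from the box's x axis, 36 degrees wide: a lug has 3 degrees of play each way. The ring has 1 mm of play round the flange.
- plunger (a joint): Travel (m) of the sprung brass plunger, 22 mm wide, in the neck: 0 when up (54 mm above point bore), at most 0.013. Ring underside at 38 mm: lugs rest on the flange; 32: plate meets the plunger (3 N, then 0.9 N per mm); 21 to 24: lugs free to turn clockwise under the flange (10 to 13 N), 80 to 85 degrees to a stop; there the spring lifts it to 27, the locked seat (travel 0.005).
- beaker: Glass beaker, 66 mm wide, 85 mm high. A bystander; origin at its underside's centre.
- wash_bottle: White plastic bottle, 60 mm wide, 150 mm high. A bystander; origin at its underside's centre.
- copper_rod: Upright copper rod, 25 mm thick, 100 mm high. A bystander; origin at its underside's centre.
- sample_jar: Small glass jar with a cap, 42 mm wide, 55 mm high. A bystander; origin at its underside's centre.
- crucible: White ceramic crucible, 48 mm wide, 34 mm high. A bystander; origin at its underside's centre.
- clamp_collar: Round open steel collar, 52 mm wide, 24 mm high. A bystander; origin at its underside's centre.
- blank_lid: Round steel lid with a knob, 72 mm wide, 32 mm high; not for this cell. A bystander; origin at its underside's centre.
- screwdriver: Screwdriver, 170 mm long, lying along its x. A bystander; origin at its underside's centre.

How it is judged:
On the way, in this order (a step that is already met when the one before it is completed fails the run):
1. the ring is down over the neck with its lugs in the slots, pressing the plunger (value of joint plunger above 0.008 m and horizontal distance between ring and bore below 0.004 m and angle between ring's own z axis and vertical below 0.08 rad), for 0.1 s.
2. the ring is turned and has risen into its locked seat (value of joint plunger between 0.0035 and 0.0065 m and horizontal distance between ring and bore below 0.004 m and angle between the x axis of ring and the x axis of foam_box, either way round below 0.72 rad and angle between ring's own z axis and vertical below 0.08 rad and linear speed of ring below 0.02 m/s), for 0.2 s.
At the end, for the whole second after the job is handed in: The ring is locked on the neck: risen into the seat, holding the plunger 3.5 to 6.5 mm down, its axis within 4 mm of the neck's, its lugs within 0.72 rad of the box's x axis, upright and at rest (all of step 2); the robot touches nothing.
It fails at once if the ring is forced on the cell: more than 40 N between them (contact force between ring and foam_box above 40 N).
It fails at once if a bystander is moved more than 15 mm (distance of any of beaker, wash_bottle, copper_rod, sample_jar, crucible, clamp_collar, blank_lid, screwdriver from where it was at the start of the episode above 0.015 m).
It also fails if it takes over 72 s, if anything falls off the work surface, if the arm or the gripper's body presses on something with over 40 N, if the wrist force passes 120 N, or if a joint passes its speed limit or range.

ROBOT

A 6-joint arm with a two-finger parallel gripper is mounted at the origin on the work surface. World frame = base frame: x ahead of the robot, y to its left, z up, the work surface at z = 0. Lengths are in m, angles in rad, forces in N, time in s.
With the tool pointing down it reaches from about 0.25 to 0.775 m from the base axis. Payload 4 kg.
Tool frame: the origin (TCP) lies at the very end of the fingers, on their centre line; the grasp point (between the pads) lies 19 mm behind it; z points along the fingers, y is the direction in which the jaws open and shut (so a half turn about z gives the same grasp; the last joint's range is limited). The gripper opens to 94 mm and grips with 3 to 60 N. Pads are 16 mm wide; open, the fingers measure 119 mm over their backs; the gripper's body (75 mm by 177 mm) begins 78 mm behind the grasp point.
Start: joints at [1.025, 0.087, 1.371, -0, 1.684, -0.103], TCP at [0.236, 0.497, 0.206] pointing down, gripper open.
Joint ranges: [-3.1, 3.1], [-0.76, 2.03], [0.27, 2.55], [-1.08, 4.22], [0.17, 2.65], [-2.57, 2.57]. Speed limits (rad/s): [2.79, 2.79, 3.14, 3.14, 3.14, 3.14].

INTERFACE

Orientations are given as a unit quaternion [x, y, z, w].
In Python, from plant import env gives the robot as it stands.
- The arm moves only by the tool servo_tool, never from a script. Its argument "plan" is a list of rows, each a list of 5 numbers: the gripper's target within -1 to 1 (shut at 1, half-way at 0, fully open at -1), then the shift along the tool's x, y, z in m, then the turn about the tool's z in degrees. In form: [[gripper, x, y, z, spin], ...]. A call has 1 to 20 rows; each row shifts and turns the commanded pose from where the row before left it, along the tool's axes as they then stand; what a row does not reach is not made up. A row lasts 1/8 s, in which the tool goes at most 62.5 mm and 10.7 degrees, less where a joint would pass 70% of its speed; a pose out of reach is approached as far as the arm can. A call with a gripper value outside its range is refused whole. The fingers move at their own pace and stop on an object; "squeeze" is the grip in N (left out, the last holds). Time passes only in rows, so rows that do not move let the fingers close. It gives the time, the measured TCP pose, the force and the opening at its end, in the units of the state.
- env.get_state(): the state, without advancing time (a new reading comes with each control period).
- env.get_image(name): name is "side" or "top" or "wrist"; returns the picture (384x512x3 uint8, red, green, blue); there is no depth.
- env.calibration(name): a dict with "intrinsics" (3x3 intrinsics, pixels), "xyz" and "rotation" of the camera in the world; the wrist camera has in their place "tool_from_camera" (4x4, takes a point from camera to tool coordinates, whose origin is the TCP and whose axes are the flange's). Camera axes: x right, y up, looking along -z (the intrinsics and any distortion apply to the point x, -y, -z); pixel columns grow to the right and rows downward; lengths in m; the calibration is good to about 2 mm. The wrist camera is an equidistant fisheye: a pixel r from the principal point sees the ray r / f radians off the axis. A picture is of the moment at which its call begins: read the wrist's pose just before it. calibration takes no time and is no camera call.
- env.finish_job(): hands the job in, once; it reports no verdict.
The state is a dict: "clock": time; "joint_positions": joint angles; "qvel": joint speeds; "joint_torque": joint torques, N m; "tool_pos": TCP position; "tool_rot": TCP orientation; "contact_force": force on the tool from outside, world axes, zero at the start; "ft_torque": the same for the moment, N m; "gripper_width": finger opening in m.
Only numpy, scipy, OpenCV 4.12 (cv2) and the standard library are available. Lean on these libraries where they do the work, as an engineer would, in place of code of your own. Each camera call takes 0.05 s, during which the arm holds its last target. There are 200 camera calls.

## Working session

There is one attempt and no reset: what is moved stays moved. The work goes in short steps, Python scripts to look and compute and a tool call to move; the robot and the scene stay as the last step left them, time stands still between calls to the robot, and variables do not carry over. Pictures are saved under pics/ and viewed, about 8 in all and at most 12, crops included, and the job is handed in when it is done.

Besides the shell and the picture viewer there is one more tool, called after "Request:" by a JSON object that holds its "fn" and its "kwargs", one argument or row to a line. servo_tool: Moves the arm, as the interface text tells. Its arguments: {"type":"object","properties":{"plan":{"type":"array","items":{"type":"array","items":{"type":"number"}}},"squeeze":{"type":"number"}},"required":["plan"]}

```bash
ls; mkdir -p pics; cat > h.py <<'E'
import numpy as np,cv2
from plant import env
from scipy.spatial.transform import Rotation as R
def save(n,im): cv2.imwrite('pics/'+n+'.png',cv2.cvtColor(im,cv2.COLOR_RGB2BGR))
E
python3 - <<'E'
from h import *
s=env.get_state();print(s)
for n in('side','top','wrist'):
    print(n,env.calibration(n))
t=env.get_image('top');w=env.get_image('side');np.savez('first.npz',top=t,side=w)
save('top0',t);save('side0',w)
E
```

```text
pics
{'clock': 0.0, 'joint_positions': array([ 1.02487934e+00,  8.79872048e-02,  1.37224546e+00, -9.76134388e-06,
        1.68362194e+00, -1.03086867e-01]), 'qvel': array([-0.00036673,  0.00023844, -0.00184825,  0.00036039, -0.00024245,
        0.00162313]), 'joint_torque': array([-2.72306686e-03, -3.40197015e+01, -3.02417600e+01,  7.12662097e-02,
        3.33180896e-02, -1.31437546e-04]), 'tool_pos': array([0.23538471, 0.49647054, 0.20429107]), 'tool_rot': array([ 2.19610746e-01,  9.75586921e-01, -1.07349111e-03, -3.55997804e-04]), 'contact_force': array([ 0.91199758,  0.53149369, -0.74000439]), 'ft_torque': array([-0.03304331, -0.02495581,  0.04531623]), 'gripper_width': 0.09400889753877988}
side {'intrinsics': array([[470.71551046,   0.        , 257.21903592],
       [  0.        , 470.71551046, 194.47927533],
       [  0.        ,   0.        ,   1.        ]]), 'xyz': array([-0.01080557, -0.94339197,  0.8462061 ]), 'rotation': array([ 0.46322951, -0.12981789, -0.23412475,  0.84483805])}
top {'intrinsics': array([[412.0771606 ,   0.        , 259.9002654 ],
       [  0.        , 412.0771606 , 193.19076432],
       [  0.        ,   0.        ,   1.        ]]), 'xyz': array([0.30462637, 0.01182381, 1.4303209 ]), 'rotation': array([-0.0711927 ,  0.07626256,  0.73292626, -0.6722609 ])}
wrist {'intrinsics': array([[297.31863964,   0.        , 257.58272636],
       [  0.        , 297.31863964, 196.07819606],
       [  0.        ,   0.        ,   1.        ]]), 'tool_from_camera': array([[-3.20560994e-05,  9.72883772e-01,  2.31294540e-01,
         6.59934074e-02],
       [ 9.99999855e-01, -9.32527149e-05,  5.30838936e-04,
         1.54413140e-03],
       [ 5.38013431e-04,  2.31294524e-01, -9.72883628e-01,
        -1.79658577e-01],
       [ 0.00000000e+00,  0.00000000e+00,  0.00000000e+00,
         1.00000000e+00]])}
```

View pics/top0.png

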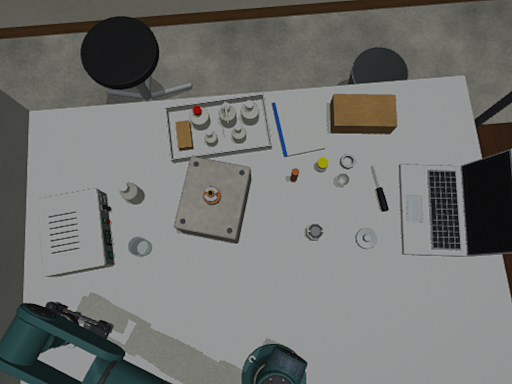

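View pics/side0.png

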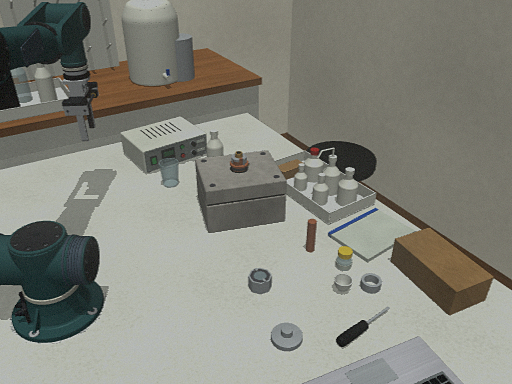

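The top view shows the ring at about (314,231), the box at (213,198) with its neck at (212,195), and the arm at lower left. The side view shows the ring at (260,280). Next I'll zoom in and cast rays.

```bash
cat >> h.py <<'E'
def ray(n,u,v):
    c=env.calibration(n);K=c['intrinsics'];d=np.array([(u-K[0,2])/K[0,0],-(v-K[1,2])/K[1,1],-1])
    return np.array(c['xyz']),R.from_quat(c['rotation']).apply(d)
def onz(n,u,v,z):
    o,d=ray(n,u,v);return (o+d*(z-o[2])/d[2]).round(4)
def wrays(s,uv):
    c=env.calibration('wrist');K=c['intrinsics'];T=c['tool_from_camera']
    p=np.atleast_2d(uv)-K[:2,2];r=np.hypot(*p.T);th=r/K[0,0];k=np.sin(th)/np.maximum(r,1e-9)
    d=np.c_[p[:,0]*k,-p[:,1]*k,-np.cos(th)]
    Rt=R.from_quat(s['tool_rot']);return s['tool_pos']+Rt.apply(T[:3,3]),Rt.apply(d@T[:3,:3].T)
def wonz(s,uv,z):
    o,d=wrays(s,uv);return (o+d*((z-o[2])/d[:,2])[:,None]).round(4)
def wpix(s,P):
    c=env.calibration('wrist');K=c['intrinsics'];T=c['tool_from_camera'];Rt=R.from_quat(s['tool_rot'])
    q=Rt.inv().apply(np.atleast_2d(P)-s['tool_pos']);q=(q-T[:3,3])@T[:3,:3]
    th=np.arctan2(np.hypot(q[:,0],q[:,1]),-q[:,2]);k=K[0,0]*th/np.hypot(q[:,0],q[:,1])
    return np.c_[K[0,2]+q[:,0]*k,K[1,2]-q[:,1]*k]
E
python3 - <<'E'
from h import *
t=np.load('first.npz')['top']
print('ring',onz('top',314,231,.036),'neck',onz('top',212,195,.2))
for n,uv in dict(rod=(294,175),jar=(323,163),lid=(366,238),cruc=(342,180),scr=(383,203),beaker=(141,246),bottle=(131,192)).items(): print(n,onz('top',*uv,.05))
for uv in ((197,157),(251,168),(239,240),(176,234)):print(onz('top',*uv,.15))
a=cv2.resize(t[150:245,168:258],None,fx=4.4,fy=4.4,interpolation=cv2.INTER_CUBIC)
b=cv2.resize(t[210:252,295:335],None,fx=9,fy=9,interpolation=cv2.INTER_CUBIC)
m=np.zeros((420,760,3),np.uint8);m[:min(418,a.shape[0]),:396]=a[:418];m[:378,400:760]=b;save('crop0',m)
E
```

```text
ring [ 0.4531 -0.1826  0.036 ] neck [0.5718 0.1376 0.2   ]
rod [ 0.6504 -0.1338  0.05  ]
jar [ 0.6845 -0.2387  0.05  ]
lid [ 0.4132 -0.3513  0.05  ]
cruc [ 0.6184 -0.2967  0.05  ]
scr [ 0.5263 -0.4255  0.05  ]
beaker [0.4514 0.3997 0.05  ]
bottle [0.6389 0.429  0.05  ]
[0.7123 0.1834 0.15  ]
[0.6604 0.0122 0.15  ]
[0.4331 0.0681 0.15  ]
[0.4686 0.2621 0.15  ]
```

View pics/crop0.png

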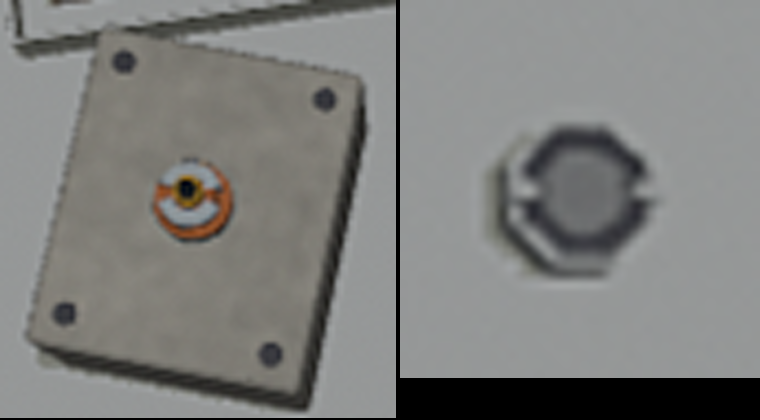

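Zoomed in, the slots lie roughly left–right (around world +y), and so do the ring's ribs at right and left. I'll look over the neck from close by first, since it is on the way.

Request:
{"fn": "servo_tool", "kwargs": {
  "plan": [
    [-1,0,0,-0.04,0],
    [-1,0,0,-0.04,0],
    [-1,0,0,-0.02,0],
    [-1,-0.046,-0.018,0,0],
    [-1,-0.046,-0.018,0,0],
    [-1,-0.046,-0.018,0,0],
    [-1,-0.046,-0.018,0,0],
    [-1,-0.046,-0.018,0,0],
    [-1,-0.046,-0.018,0,0],
    [-1,-0.046,-0.018,0,0],
    [-1,-0.046,-0.018,0,0],
    [-1,-0.046,-0.018,0,0],
    [-1,-0.046,-0.018,0,0],
    [-1,0,0,0,10],
    [-1,0,0,0,10],
    [-1,0,0,0,0],
    [-1,0,0,0,0]
  ]
}}

```text
clock: 2.22
tool_pos: [0.574, 0.1373, 0.3052]
tool_rot: [0.384, 0.923, -0.0, -0.0]
contact_force: [-0.0, 0.3, -0.5]
gripper_width: 0.0938
```

```bash
python3 - <<'E'
from h import *
s=env.get_state();im=env.get_image('wrist');np.savez('w1.npz',im=im,p=s['tool_pos'],q=s['tool_rot'])
print(s['clock'],s['tool_pos'],s['tool_rot'],s['contact_force'])
p=wpix(s,[[.572,.1376,.192]])[0];print(p)
u,v=p.astype(int);c=im[max(v-75,0):v+75,max(u-100,0):u+100];print(max(v-75,0),max(u-100,0))
save('w1c',cv2.resize(c,None,fx=4,fy=4,interpolation=cv2.INTER_CUBIC))
E
```

```text
2.225 [0.57404827 0.13732969 0.30517916] [ 3.84444711e-01  9.23147984e-01 -9.65065668e-05 -2.35593893e-04] [-0.02328392  0.31643844 -0.52220694]
[254.85174114 191.5360812 ]
116 154
```

View pics/w1c.png

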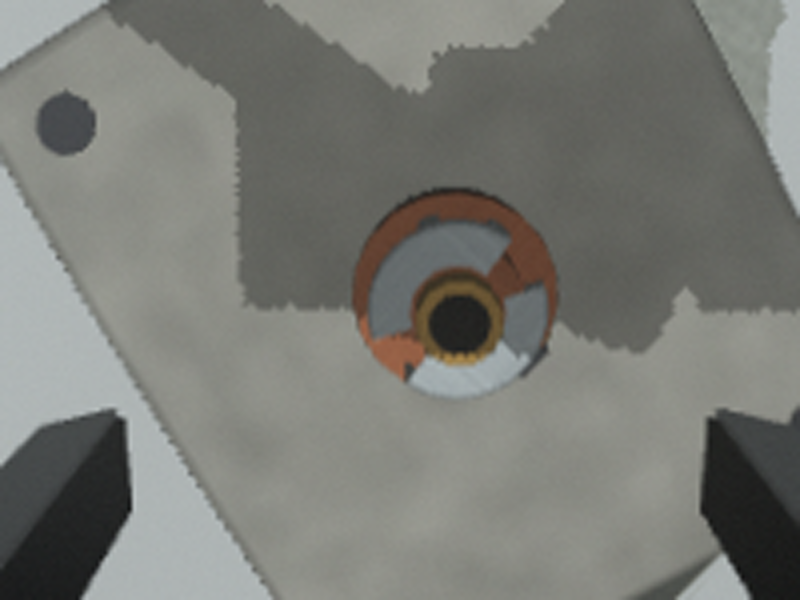

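The wrist view shows the flange centred at crop (459,310). The slot mouths have corners at (508,240)/(545,287) and (375,338)/(408,380).

```bash
python3 - <<'E'
from h import *
d=np.load('w1.npz');s=dict(tool_pos=d['p'],tool_rot=d['q'])
f=lambda u,v:(154+u/4,116+v/4)
P=lambda u,v,z:wonz(s,[f(u,v)],z)[0][:2]
a,b,c,e=[P(*x,.192) for x in((508,240),(545,287),(375,338),(408,380))]
rim=[P(*x,.192) for x in((370,310),(548,310),(459,222),(459,398))]
C=np.mean(rim,0);print('rim',rim,C,'corner mean',np.mean([a,b,c,e],0))
A=lambda v:np.degrees(np.arctan2(v[1],v[0]))
print([A(x-C) for x in(a,b,c,e)],'slot',A((a+b)/2-(c+e)/2))
print('shoulder',np.mean([P(353,290,.171),P(556,290,.171)],0),'plunger',P(459,322,.204),P(459,316,.204))
# box edges
print('box edge',A(P(275,600,.15)-P(0,158,.15)),A(P(800,215,.15)-P(690,0,.15)))
# two top-view estimates
print('top neck',onz('top',211,193.8,.192))
# ring in top view
t=np.load('first.npz')['top']
c0=lambda u,v,z=.036:onz('top',295+u/9,210+v/9,z)[:2]
print('ring rib angle',A(c0(520,188)-c0(650,190)),'ctr',c0(583,190),c0(585,190))
E
```

```text
rim [array([0.5674, 0.1302]), array([0.5994, 0.162 ]), array([0.5674, 0.1619]), array([0.5999, 0.1297])] [0.583525 0.14595 ] corner mean [0.58365  0.145675]
[np.float64(100.93528671865454), np.float64(60.593816781295395), np.float64(-116.79320638532165), np.float64(-80.53767779197415)] slot 80.83982070349278
shoulder [0.5826  0.14635] plunger [0.5833 0.1456] [0.5822 0.1466]
box edge -16.0045755454103 -15.212582868620519
top neck [0.5776 0.1413 0.192 ]
ring rib angle 84.1380159274866 ctr [ 0.4393 -0.3372] [ 0.4392 -0.338 ]
```

Request:
{"fn": "servo_tool", "kwargs": {
  "plan": [
    [-1,-0.018,-0.039,0,0],
    [-1,-0.018,-0.039,0,0],
    [-1,-0.018,-0.039,0,0],
    [-1,-0.018,-0.039,0,0],
    [-1,-0.018,-0.039,0,0],
    [-1,-0.018,-0.039,0,0],
    [-1,-0.018,-0.039,0,0],
    [-1,-0.018,-0.039,0,0],
    [-1,0,0,0.046,0],
    [-1,0,0,0.046,0],
    [-1,0,0,0.046,0],
    [-1,0,0,0.046,0],
    [-1,0,0,0,0],
    [-1,0,0,0,0]
  ]
}}

```text
clock: 4.03
tool_pos: [0.4543, -0.1849, 0.1235]
tool_rot: [0.385, 0.923, -0.0, 0.002]
contact_force: [-0.5, 0.2, 0.1]
gripper_width: 0.094
```

```bash
python3 - <<'E'
from h import *
s=env.get_state();im=env.get_image('wrist');np.savez('w2.npz',im=im,p=s['tool_pos'],q=s['tool_rot'])
p=wpix(s,[[.453,-.1826,.036]])[0];print(s['tool_pos'],p)
u,v=p.astype(int);print(v-75,u-100)
save('w2c',cv2.resize(im[v-75:v+75,u-100:u+100],None,fx=4,fy=4,interpolation=cv2.INTER_CUBIC))
E
```

```text
[ 0.45434027 -0.18485494  0.12354471] [256.51178448 196.27470225]
121 156
```

View pics/w2c.png

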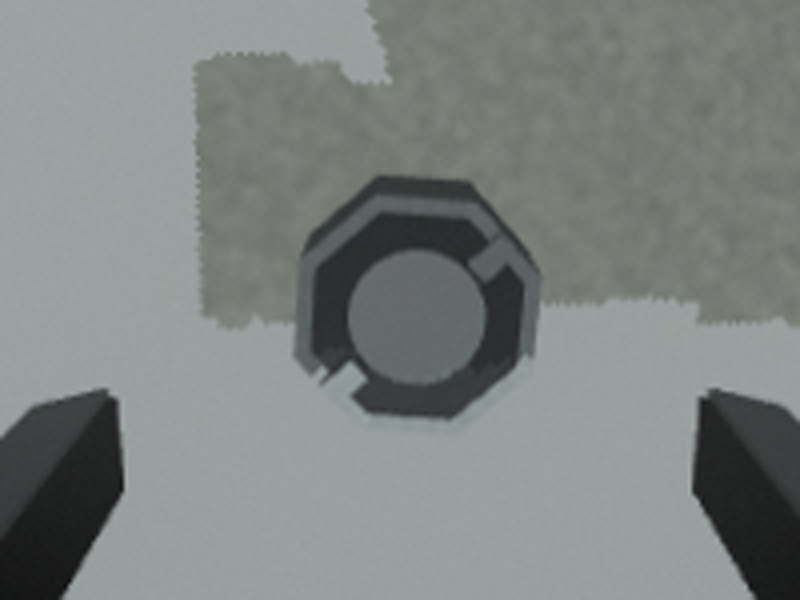

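The window is centred at crop (417,317). The ribs are at (345,380) and (492,258), and the flats face the jaws about 3° off.

```bash
python3 - <<'E'
from h import *
d=np.load('w2.npz');s=dict(tool_pos=d['p'],tool_rot=d['q'])
P=lambda u,v,z:wonz(s,[(156+u/4,121+v/4)],z)[0][:2]
A=lambda v:np.degrees(np.arctan2(v[1],v[0]))
C=P(417,317,.036);print('ctr',C,P(418.5,319,.04))
print('x angle',A(P(492,258,.04)-P(345,380,.04)))
for a,b in (((382,213),(465,215)),((313,345),(315,262)),((522,355),(524,282)),((370,412),(450,417))):print('flat',A(P(*b,.036)-P(*a,.036)))
Rt=R.from_quat(s['tool_rot']);x,y=Rt.apply([1,0,0]),Rt.apply([0,1,0])
print('tool y ang',A(y));D=np.r_[C,0]-s['tool_pos'];print(D@x,D@y)
E
```

```text
ctr [ 0.4581 -0.1829] [ 0.458  -0.1823]
x angle 85.33314162856101
flat 43.27733792837721
flat 132.33223371955364
flat 134.53794727856916
flat 40.95979598159582
tool y ang 44.676005046206875
-0.0008970398729552928 0.00393343825506465
```

Request:
{"fn": "servo_tool", "kwargs": {
  "plan": [
    [-1,-0.001,0.004,0,3],
    [-1,0,0,0.035,0],
    [-1,0,0,0.035,0],
    [-1,0,0,0.025,0],
    [-1,0,0,0.015,0],
    [-1,0,0,0.006,0],
    [-1,0,0,0,0],
    [-1,0,0,0,0],
    [1,0,0,0,0],
    [1,0,0,0,0],
    [1,0,0,0,0],
    [1,0,0,0,0],
    [1,0,0,0,0],
    [1,0,0,0,0],
    [1,0,0,0,0],
    [1,0,0,0,0]
  ],
  "squeeze": 40
}}

```text
clock: 6.08
tool_pos: [0.4568, -0.1824, 0.0055]
tool_rot: [0.41, 0.912, -0.0, -0.0]
contact_force: [-0.7, -0.9, -0.3]
gripper_width: 0.0557
```

Request:
{"fn": "servo_tool", "kwargs": {
  "plan": [
    [1,0,0,-0.02,0],
    [1,0,0,-0.045,0],
    [1,0,0,-0.05,0],
    [1,0,0,-0.05,0],
    [1,0,0,-0.05,0],
    [1,0,0,-0.035,0],
    [1,0.02,0.039,0,0],
    [1,0.02,0.039,0,0],
    [1,0.02,0.039,0,0],
    [1,0.02,0.039,0,0],
    [1,0.02,0.039,0,0],
    [1,0.02,0.039,0,0],
    [1,0.02,0.039,0,0],
    [1,0.02,0.039,0,0],
    [1,0,0,0,5.6],
    [1,0,0,0,0],
    [1,0,0,0,0]
  ]
}}

```text
clock: 8.2
tool_pos: [0.5836, 0.1442, 0.2551]
tool_rot: [0.453, 0.891, -0.0, -0.0]
contact_force: [0.4, 0.1, -1.0]
gripper_width: 0.0557
```

```bash
python3 - <<'E'
from h import *
s=env.get_state();im=env.get_image('wrist');np.savez('w3.npz',im=im,p=s['tool_pos'],q=s['tool_rot'])
t=s['tool_pos'];print(t,s['tool_rot'],s['contact_force'],s['gripper_width'])
p=wpix(s,[t+[0,0,.031]])[0];print(p)
u,v=p.astype(int);print(v-75,u-100)
save('w3c',cv2.resize(im[v-75:v+75,u-100:u+100],None,fx=4,fy=4,interpolation=cv2.INTER_CUBIC))
E
```

```text
[0.58360506 0.14424241 0.25513527] [ 4.53376192e-01  8.91319207e-01 -8.88428224e-05 -3.03339257e-04] [ 0.40603756  0.0650256  -0.96608805] 0.05570811706437133
[254.6922556  252.15343482]
177 154
```

View pics/w3c.png

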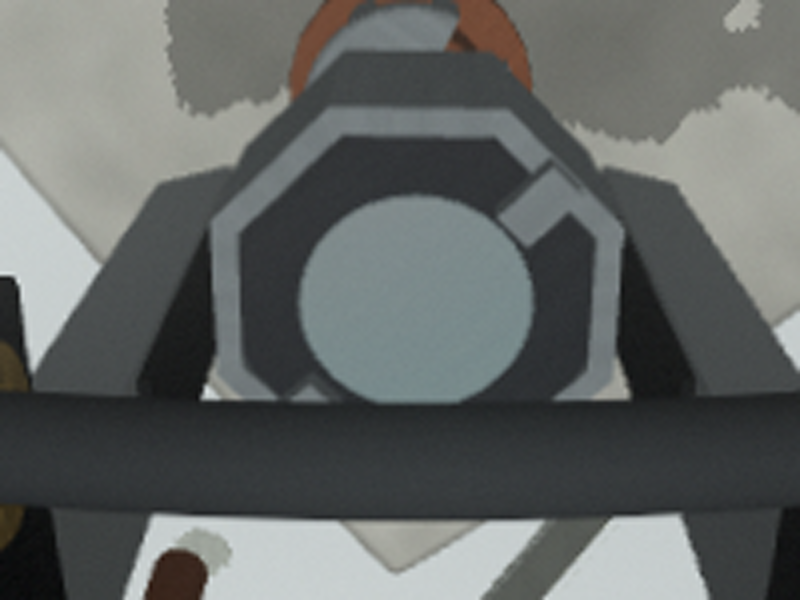

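The ring is held square. Its window is centred at crop (417,300), with the copper shoulder and slot edge visible behind the top edge. I'll work out the offset from this and the earlier neck picture, with the camera bias cancelled.

```bash
python3 - <<'E'
from h import *
def L(f): d=np.load(f);return dict(tool_pos=d['p'],tool_rot=d['q'])
A=lambda v:np.degrees(np.arctan2(v[1],v[0]))
s1,s3=L('w1.npz'),L('w3.npz');R1,R3=[R.from_quat(s['tool_rot']) for s in(s1,s3)]
r=wonz(s3,[(154+416.5/4,177+300/4)],s3['tool_pos'][2]+.0305)[0]
r3=R3.inv().apply(r-s3['tool_pos'])
n1=R1.inv().apply(np.array([.5833,.1459,.192])-s1['tool_pos'])
print('r3',r3,'n1',n1)
for bx in(0,r3[0]):
  b=np.array([bx,r3[1],0]);T=s1['tool_pos']+R1.apply(n1-b)-R3.apply(r3-b)
  D=R3.inv().apply(T-s3['tool_pos']);print('target',T[:2],'shift xy',D[:2])
# shoulder edges in s3
for v,a,c in((85,290,532),(50,300,522)):
  P=wonz(s3,[(154+a/4,177+v/4),(154+c/4,177+v/4)],.171);print('shoulder tool',R3.inv().apply(P-s3['tool_pos']))
print('tool y',A(R3.apply([0,1,0])))
q=wonz(s3,[(154+445/4,177+50/4),(154+458/4,177+12/4)],.192);print('slot edge tool',R3.inv().apply(q-s3['tool_pos']))
E
```

```text
r3 [-0.00015131  0.00183976 -0.03046561] n1 [-0.0004746   0.0126445   0.11317446]
target [0.58188611 0.14472991] shift xy [ 0.00136322 -0.00106161]
target [0.58186863 0.14471502] shift xy [ 0.00136148 -0.00108451]
shoulder tool [[ 0.00199816 -0.02694372  0.08414788]
 [ 0.00196296  0.02846204  0.08412385]]
shoulder tool [[ 0.01019355 -0.0244366   0.08415057]
 [ 0.01017015  0.02602852  0.08412868]]
tool y 36.078994569595594
slot edge tool [[0.01465145 0.00799598 0.06313856]
 [0.02278794 0.01058392 0.06314118]]
```

Request:
{"fn": "servo_tool", "kwargs": {
  "plan": [
    [1,0.001,-0.001,0.02,0],
    [1,0,0,0.02,0],
    [1,0,0,0.012,0],
    [1,0,0,0.003,0],
    [1,0,0,0,0],
    [1,0,0,0,0]
  ]
}}

```text
clock: 9.0
tool_pos: [0.5829, 0.1448, 0.2016]
tool_rot: [0.454, 0.891, 0.001, 0.001]
contact_force: [0.9, -0.0, -1.2]
gripper_width: 0.0556
```

Request:
{"fn": "servo_tool", "kwargs": {
  "plan": [
    [1,0,0,0.002,0],
    [1,0,0,0.001,0],
    [1,0,0,0,0]
  ]
}}

```text
clock: 9.38
tool_pos: [0.5823, 0.1448, 0.1974]
tool_rot: [0.454, 0.891, -0.0, -0.0]
contact_force: [-1.0, -0.2, -1.3]
gripper_width: 0.0559
```

Request:
{"fn": "servo_tool", "kwargs": {
  "plan": [
    [1,0,0,0.001,0],
    [1,0,0,0.001,0],
    [1,0,0,0,0]
  ]
}}

```text
clock: 9.75
tool_pos: [0.5823, 0.1447, 0.1953]
tool_rot: [0.454, 0.891, -0.0, -0.0]
contact_force: [-0.6, 1.2, -1.7]
gripper_width: 0.0557
```

Request:
{"fn": "servo_tool", "kwargs": {
  "plan": [
    [1,0,0,0.001,0],
    [1,0,0,0.001,0],
    [1,0,0,0,0]
  ]
}}

```text
clock: 10.12
tool_pos: [0.5823, 0.1447, 0.1933]
tool_rot: [0.454, 0.891, -0.0, -0.0]
contact_force: [0.2, 0.3, -0.6]
gripper_width: 0.0555
```

Request:
{"fn": "servo_tool", "kwargs": {
  "plan": [
    [1,0,0,0.001,0],
    [1,0,0,0.001,0],
    [1,0,0,0,0]
  ]
}}

```text
clock: 10.5
tool_pos: [0.5823, 0.1447, 0.1913]
tool_rot: [0.454, 0.891, -0.0, -0.0]
contact_force: [-0.0, 0.4, -1.2]
gripper_width: 0.0558
```

Request:
{"fn": "servo_tool", "kwargs": {
  "plan": [
    [1,0,0,0.001,0],
    [1,0,0,0,0]
  ]
}}

```text
clock: 10.75
tool_pos: [0.5823, 0.1447, 0.1904]
tool_rot: [0.454, 0.891, -0.0, -0.0]
contact_force: [0.2, 0.3, -1.0]
gripper_width: 0.056
```

Already 3 mm below the flange-rest height with no force, so the lugs are in the slots. Next I press against the spring.

Request:
{"fn": "servo_tool", "kwargs": {
  "plan": [
    [1,0,0,0.001,0],
    [1,0,0,0.001,0],
    [1,0,0,0.001,0],
    [1,0,0,0.001,0],
    [1,0,0,0,0]
  ]
}}

```text
clock: 11.38
tool_pos: [0.5824, 0.1447, 0.1871]
tool_rot: [0.454, 0.891, 0.0, 0.0]
contact_force: [-1.3, 0.4, 1.9]
gripper_width: 0.0559
```

Request:
{"fn": "servo_tool", "kwargs": {
  "plan": [
    [1,0,0,0.001,0],
    [1,0,0,0.001,0],
    [1,0,0,0.001,0],
    [1,0,0,0,0]
  ]
}}

```text
clock: 11.88
tool_pos: [0.5824, 0.1448, 0.1839]
tool_rot: [0.454, 0.891, 0.0, 0.0]
contact_force: [-1.7, -0.0, 4.2]
gripper_width: 0.0555
```

Request:
{"fn": "servo_tool", "kwargs": {
  "plan": [
    [1,0,0,0.001,0],
    [1,0,0,0.001,0],
    [1,0,0,0.001,0],
    [1,0,0,0,0]
  ]
}}

```text
clock: 12.38
tool_pos: [0.5824, 0.1448, 0.1813]
tool_rot: [0.454, 0.891, 0.0, 0.0]
contact_force: [-2.8, -0.9, 6.9]
gripper_width: 0.0555
```

Request:
{"fn": "servo_tool", "kwargs": {
  "plan": [
    [1,0,0,0.001,0],
    [1,0,0,0.001,0],
    [1,0,0,0.001,0],
    [1,0,0,0,0]
  ]
}}

```text
clock: 12.88
tool_pos: [0.5824, 0.1448, 0.1791]
tool_rot: [0.454, 0.891, 0.0, 0.001]
contact_force: [-3.6, 0.4, 9.6]
gripper_width: 0.0559
```

Request:
{"fn": "servo_tool", "kwargs": {
  "plan": [
    [1,0,0,0.001,0],
    [1,0,0,0.0005,0],
    [1,0,0,0,0],
    [1,0,0,0,0]
  ]
}}

```text
clock: 13.38
tool_pos: [0.5825, 0.1447, 0.178]
tool_rot: [0.454, 0.891, 0.001, 0.001]
contact_force: [-3.8, 0.2, 9.4]
gripper_width: 0.0554
```

Request:
{"fn": "servo_tool", "kwargs": {
  "plan": [
    [1,0,0,0,4],
    [1,0,0,0,4],
    [1,0,0,0,0]
  ]
}}

```text
clock: 13.75
tool_pos: [0.5828, 0.1448, 0.1781]
tool_rot: [0.515, 0.857, 0.001, 0.001]
contact_force: [-3.4, -1.3, 9.4]
gripper_width: 0.0559
```

```bash
cat > st.py <<'E'
from h import *
s=env.get_state();q=s['tool_rot'];print(s['clock'],s['tool_pos'].round(4),'yang',round(2*np.degrees(np.arctan2(q[1],q[0]))-90,1),'F',s['contact_force'].round(1),'T',s['ft_torque'].round(2),s['joint_positions'][5].round(2))
E
python3 st.py
```

```text
13.75 [0.5828 0.1448 0.1781] yang 28.0 F [-3.4 -1.3  9.4] T [-0.16  0.71 -0.06] -0.34
```

Request:
{"fn": "servo_tool", "kwargs": {
  "plan": [
    [1,0,0,0,4],
    [1,0,0,0,4],
    [1,0,0,0,4],
    [1,0,0,0,0]
  ]
}}

```text
clock: 14.25
tool_pos: [0.5829, 0.1449, 0.1782]
tool_rot: [0.602, 0.799, 0.001, 0.001]
contact_force: [-2.9, 0.3, 9.1]
gripper_width: 0.0556
```

```bash
python3 st.py
```

```text
14.25 [0.5829 0.1449 0.1782] yang 16.0 F [-2.9  0.3  9.1] T [-0.14  0.74 -0.1 ] -0.13
```

The torque is small, so the ring is turning freely under the flange. I'll keep going.

Request:
{"fn": "servo_tool", "kwargs": {
  "plan": [
    [1,0,0,0,5],
    [1,0,0,0,5],
    [1,0,0,0,5],
    [1,0,0,0,5],
    [1,0,0,0,5],
    [1,0,0,0,5],
    [1,0,0,0,5],
    [1,0,0,0,5],
    [1,0,0,0,5],
    [1,0,0,0,5],
    [1,0,0,0,0]
  ]
}}

```text
clock: 15.62
tool_pos: [0.5836, 0.1448, 0.1784]
tool_rot: [0.883, 0.469, 0.002, 0.001]
contact_force: [-1.4, -0.5, 8.9]
gripper_width: 0.0554
```

```bash
python3 st.py
```

```text
15.625 [0.5836 0.1448 0.1784] yang -34.0 F [-1.4 -0.5  8.9] T [-0.11  0.53 -0.06] 0.74
```

Turned 70°. Now small steps, watching the torque for the stop.

Request:
{"fn": "servo_tool", "kwargs": {
  "plan": [
    [1,0,0,0,2],
    [1,0,0,0,2],
    [1,0,0,0,2],
    [1,0,0,0,2],
    [1,0,0,0,0]
  ]
}}

```text
clock: 16.25
tool_pos: [0.5837, 0.1445, 0.1784]
tool_rot: [0.914, 0.407, 0.002, 0.001]
contact_force: [-0.9, -1.1, 9.0]
gripper_width: 0.0557
```

```bash
python3 st.py
```

```text
16.25 [0.5837 0.1445 0.1784] yang -42.0 F [-0.9 -1.1  9. ] T [-0.19  0.57 -0.01] 0.88
```

Request:
{"fn": "servo_tool", "kwargs": {
  "plan": [
    [1,0,0,0,1.5],
    [1,0,0,0,1.5],
    [1,0,0,0,0]
  ]
}}

```text
clock: 16.62
tool_pos: [0.5837, 0.1445, 0.1784]
tool_rot: [0.924, 0.383, 0.002, 0.001]
contact_force: [-1.0, -0.2, 10.0]
gripper_width: 0.0556
```

```bash
python3 st.py
```

```text
16.625 [0.5837 0.1445 0.1784] yang -45.0 F [-1.  -0.2 10. ] T [-0.2   0.45  0.01] 0.93
```

Request:
{"fn": "servo_tool", "kwargs": {
  "plan": [
    [1,0,0,0,1],
    [1,0,0,0,1],
    [1,0,0,0,0]
  ]
}}

```text
clock: 17.0
tool_pos: [0.5837, 0.1445, 0.1784]
tool_rot: [0.93, 0.367, 0.002, 0.001]
contact_force: [-2.2, -1.2, 10.0]
gripper_width: 0.0556
```

```bash
python3 st.py
```

```text
17.0 [0.5837 0.1445 0.1784] yang -47.0 F [-2.2 -1.2 10. ] T [-0.24  0.49  0.05] 0.97
```

Request:
{"fn": "servo_tool", "kwargs": {
  "plan": [
    [1,0,0,0,1],
    [1,0,0,0,1],
    [1,0,0,0,0]
  ]
}}

```text
clock: 17.38
tool_pos: [0.5837, 0.1445, 0.1784]
tool_rot: [0.937, 0.35, 0.002, 0.001]
contact_force: [-1.5, -1.5, 9.2]
gripper_width: 0.0555
```

```bash
python3 st.py
```

```text
17.375 [0.5837 0.1445 0.1784] yang -49.0 F [-1.5 -1.5  9.2] T [-0.26  0.51  0.03] 1.0
```

Request:
{"fn": "servo_tool", "kwargs": {
  "plan": [
    [1,0,0,0,1],
    [1,0,0,0,1],
    [1,0,0,0,0]
  ]
}}

```text
clock: 17.75
tool_pos: [0.5837, 0.1444, 0.1784]
tool_rot: [0.942, 0.334, 0.002, 0.001]
contact_force: [-1.3, -1.4, 8.6]
gripper_width: 0.0563
```

```bash
python3 st.py; python3 - <<'E'
from h import *
s=env.get_state();im=env.get_image('wrist');np.savez('w4.npz',im=im,p=s['tool_pos'],q=s['tool_rot'])
save('w4c',cv2.resize(im[177:327,154:354],None,fx=4,fy=4,interpolation=cv2.INTER_CUBIC))
E
```

```text
17.75 [0.5837 0.1444 0.1784] yang -50.9 F [-1.3 -1.4  8.6] T [-0.29  0.47  0.49] 1.04
```

View pics/w4c.png

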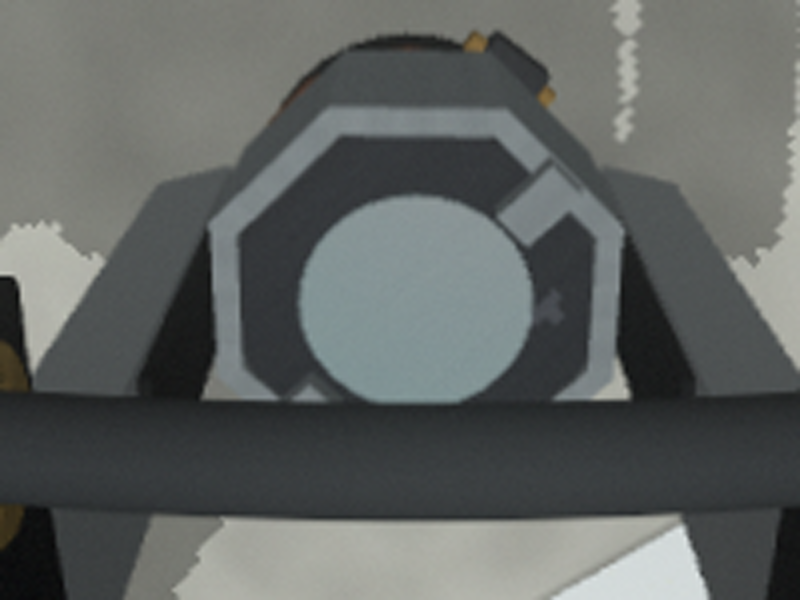

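The ring has not slipped in the grip, and the stop is felt: torque 0.49 N m at 87°. I'll ease back slightly and let the spring lift it.

Request:
{"fn": "servo_tool", "kwargs": {
  "plan": [
    [1,0,0,0,-0.7],
    [1,0,0,-0.001,0],
    [1,0,0,-0.001,0],
    [1,0,0,0,0]
  ]
}}

```text
clock: 18.3
tool_pos: [0.5837, 0.1445, 0.1786]
tool_rot: [0.941, 0.34, 0.002, 0.001]
contact_force: [2.2, -1.2, 5.6]
gripper_width: 0.0555
```

```bash
python3 st.py
```

```text
18.3 [0.5837 0.1445 0.1786] yang -50.3 F [ 2.2 -1.2  5.6] T [-0.31 -0.3   0.21] 1.03
```

Request:
{"fn": "servo_tool", "kwargs": {
  "plan": [
    [1,0,0,-0.001,0],
    [1,0,0,-0.001,0],
    [1,0,0,0,0]
  ]
}}

```text
clock: 18.68
tool_pos: [0.5835, 0.1445, 0.18]
tool_rot: [0.941, 0.34, 0.001, 0.001]
contact_force: [5.1, -1.7, 3.2]
gripper_width: 0.0556
```

```bash
python3 st.py
```

```text
18.675 [0.5835 0.1445 0.18  ] yang -50.3 F [ 5.1 -1.7  3.2] T [-0.34 -0.8   0.29] 1.03
```

Request:
{"fn": "servo_tool", "kwargs": {
  "plan": [
    [1,0,0,0,-0.5],
    [1,0,0,-0.001,0],
    [1,0,0,0,0]
  ]
}}

```text
clock: 19.05
tool_pos: [0.5832, 0.1447, 0.1815]
tool_rot: [0.939, 0.344, 0.001, 0.0]
contact_force: [4.7, -2.0, 3.9]
gripper_width: 0.0557
```

```bash
python3 st.py
```

```text
19.05 [0.5832 0.1447 0.1815] yang -49.8 F [ 4.7 -2.   3.9] T [-0.31 -0.73  0.17] 1.02
```

Request:
{"fn": "servo_tool", "kwargs": {
  "plan": [
    [1,0,0,-0.001,0],
    [1,0,0,0,0],
    [1,0,0,0,0]
  ]
}}

```text
clock: 19.42
tool_pos: [0.583, 0.1447, 0.1821]
tool_rot: [0.939, 0.344, 0.001, 0.0]
contact_force: [5.3, -1.8, 2.8]
gripper_width: 0.0557
```

```bash
python3 st.py
```

```text
19.425 [0.583  0.1447 0.1821] yang -49.8 F [ 5.3 -1.8  2.8] T [-0.33 -0.77  0.21] 1.02
```

Request:
{"fn": "servo_tool", "kwargs": {
  "plan": [
    [1,0,0,-0.0008,0],
    [1,0,0,0,0],
    [1,0,0,0,0]
  ]
}}

```text
clock: 19.8
tool_pos: [0.5829, 0.1447, 0.1825]
tool_rot: [0.939, 0.344, 0.0, 0.0]
contact_force: [4.7, -0.8, 1.6]
gripper_width: 0.0558
```

```bash
python3 st.py
```

```text
19.8 [0.5829 0.1447 0.1825] yang -49.8 F [ 4.7 -0.8  1.6] T [-0.26 -0.75  0.19] 1.02
```

Request:
{"fn": "servo_tool", "kwargs": {
  "plan": [
    [1,0,0,-0.0008,0],
    [1,0,0,0,0],
    [1,0,0,0,0]
  ]
}}

```text
clock: 20.18
tool_pos: [0.5828, 0.1447, 0.1825]
tool_rot: [0.939, 0.344, 0.0, 0.0]
contact_force: [5.2, -1.2, 0.3]
gripper_width: 0.0558
```

```bash
python3 st.py
```

```text
20.175 [0.5828 0.1447 0.1825] yang -49.8 F [ 5.2 -1.2  0.3] T [-0.24 -0.97  0.21] 1.02
```

The height is blocked at 0.1825, which puts the ring's underside at 27 mm, so it is seated. Release, then rise.

Request:
{"fn": "servo_tool", "kwargs": {
  "plan": [
    [0.2,0,0,0,0],
    [-0.5,0,0,0,0],
    [-1,0,0,0,0],
    [-1,0,0,0,0],
    [-1,0,0,0,0],
    [-1,0,0,0,0],
    [-1,0,0,0,0],
    [-1,0,0,-0.02,0],
    [-1,0,0,-0.04,0],
    [-1,0,0,-0.04,0],
    [-1,0,0,-0.02,0],
    [-1,0,0,0,0],
    [-1,0,0,0,0]
  ]
}}

```text
clock: 21.8
tool_pos: [0.582, 0.1447, 0.3022]
tool_rot: [0.939, 0.344, -0.001, -0.0]
contact_force: [0.9, -0.1, -0.5]
gripper_width: 0.094
```

```bash
python3 st.py; python3 - <<'E'
from h import *
s=env.get_state();im=env.get_image('wrist');sd=env.get_image('side');np.savez('w5.npz',im=im,p=s['tool_pos'],q=s['tool_rot'])
p=wpix(s,[[.583,.1447,.213]])[0];u,v=p.astype(int);print(v-75,u-100)
a=cv2.resize(im[v-75:v+75,u-66:u+67],None,fx=3,fy=3,interpolation=cv2.INTER_CUBIC)
b=cv2.resize(sd[120:240,180:300],(450,450),interpolation=cv2.INTER_CUBIC);a=cv2.resize(a,(399,450))
save('w5',np.hstack([b[:,:400],a]))
E
```

```text
21.8 [0.582  0.1447 0.3022] yang -49.8 F [ 0.9 -0.1 -0.5] T [-0.05  0.13 -0.08] 1.02
124 158
```

View pics/w5.png

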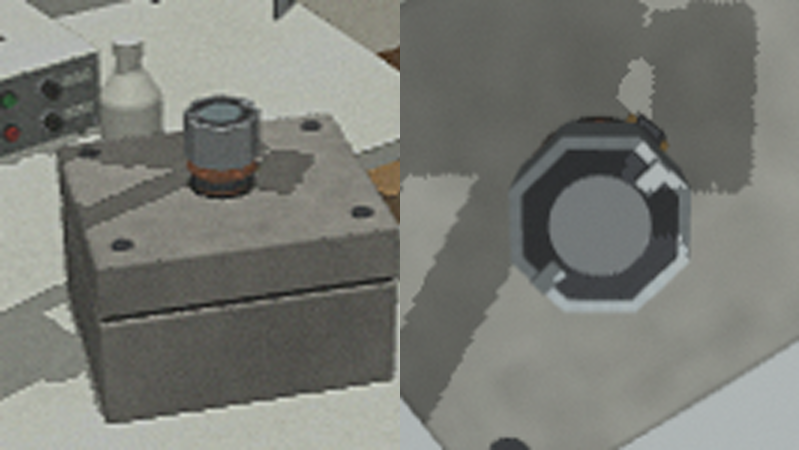

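The side view shows the ring upright and level on the neck with the gripper clear. The wrist view shows the ribs at (550,277) and (655,170), still at the angle I left them. Handing in.

```bash
python3 -c "
from h import *
print(env.finish_job())"
```

```text
the job is handed in; nothing more can be done
None
```

The window ring is on the neck and locked as far as my checks show, and the job was handed in at about 22 s. The hand-in gave no verdict, so I don't have a confirmed pass.

**Fitting:** I found the slots by eye at about 81° in world axes. The lugs dropped into them on the first try, with no contact force.

**Pressing and turning:** The spring pushed back with about 10 N when the ring was down. It turned freely clockwise until I felt the stop at about 87°. That is 2° beyond the stated 80 to 85°, but within the slot play. The torque jumped to about 0.5 N m there and I stopped.

**Seating:** As I eased off, the ring rose until it was blocked with its underside about 27 mm above the box top, which is the locked seat. I then let go and lifted clear.

**Last checks:**
- **Seat and angle:** The pictures after release show the ring upright on the neck. Its ribs are about 11° (0.19 rad) from the box's x axis, well inside the 0.72 rad limit.
- **Clearance:** The gripper was open and about 0.1 m above the ring, with no force on the tool.
- **Side force:** I felt about 5 N sideways while the ring rose; it was gone after release.
- **Camera mismatch:** The top camera put the neck about 7 mm from where the wrist camera did. I used the wrist camera, corrected for its own offset of about 2 mm, and the fit bore that out.
- **Not checked:** I did not measure the plunger travel directly or compare the bystanders' positions before and after. The arm's path kept well clear of them.

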